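# Count to the third charging gap and push the phone home

## Task

Count along the back rail of the charging rack from the end with the tall round-headed peg: touch the rail with a fingertip over the first gap, then over the second, then over the third. Then push the phone, keeping it flat on the table and never lifting it, into that third gap until its front end is fully home against the stop board. Leave the bowl, flashlight, key and bottle opener where they are.

Things in the scene. Friction and masses are not known exactly. Their poses are not given: they have to be found in the camera images.
- rack: dark wooden charging rack fixed to the table, 308 mm long (x), 104 mm deep (y), 34 mm high, no floor. Origin on the table at its middle; x runs along the rack (roughly away from the robot), y points into the gaps (roughly to the robot's left). Five 8 mm dividers at x = -150, -75, 0, 75, 150 mm leave four gaps 67 mm wide, open on top; mouths at y = -50 mm, stop board's face at y = +46 mm
- rail_a: flat rail crossing all gaps, its 75 mm length over the gap nearest the robot (rack x = -112.5 mm, y = 18 to 42 mm); 24 mm wide, top 44 mm and underside 34 mm above the table, so the phone passes under it; rigid. Origin at the centre of its top face, axes as the rack's
- rail_b: the next 75 mm length of rail (x = -37.5 mm); origin at the centre of its top face, axes as the rack's
- rail_c: the next 75 mm length of rail (x = 37.5 mm); origin at the centre of its top face, axes as the rack's
- rail_d: the 75 mm length of rail over the gap farthest from the robot (x = 112.5 mm); origin at the centre of its top face, axes as the rack's
- tall_peg: fixed brass peg with a ball head, 40 mm tall and 26 mm across, standing on one end of the rail (at x = -166 or +166 mm of the rack, changes from start to start); it marks the end to count from. Origin at the centre of its foot, 44 mm above the table. The other end has only a flat wooden cap 4 mm high
- phone: olive rubber-cased phone lying flat on the table before the rack's mouths, screen down, 60 mm wide (x), 122 mm long (y), 14 mm thick, about 0.2 kg, loose; origin at the centre of its underside; its +y end faces the rack and goes into the gap first. Home, its origin is at y = -15 mm of the rack and its rear end sticks out of the mouth by 26 mm
- bowl: bystander: amber glass bowl, 110 mm across, 45 mm high, loose, behind the rack; origin at the centre of its underside
- flashlight: bystander: red plastic flashlight standing on its 46 mm wide lens head, 118 mm tall, loose, behind the rack; origin at the centre of its underside
- key: bystander: brass gate key lying flat, 110 mm long (x) and 8 mm thick, loose, to the robot's right of the phone; origin at the table below its middle
- opener: bystander: flat stainless bottle opener, 121 mm long (x), 6 mm thick, loose, to the robot's right of the phone; origin at the table below its middle
Things that resemble listed ones, but are neither listed nor needed, are in the scene too. Several things look just like the phone: the one meant starts farthest to the robot's left.

How it is judged (in metres and radians):
On the way, in this order (a step that is already met when the one before it is completed fails the run):
1. a fingertip touches the rail over the first gap from the tall peg (((x of tall_peg in the frame of rack below 0 m and contact force between the fingers and rail_a above 0.5 N) or (x of tall_peg in the frame of rack above 0 m and contact force between the fingers and rail_d above 0.5 N))), for 0.05 s.
2. a fingertip touches the rail over the second gap (((x of tall_peg in the frame of rack below 0 m and contact force between the fingers and rail_b above 0.5 N) or (x of tall_peg in the frame of rack above 0 m and contact force between the fingers and rail_c above 0.5 N))), for 0.05 s.
3. a fingertip touches the rail over the third gap (((x of tall_peg in the frame of rack below 0 m and contact force between the fingers and rail_c above 0.5 N) or (x of tall_peg in the frame of rack above 0 m and contact force between the fingers and rail_b above 0.5 N))), for 0.05 s.
4. the phone is home in the third gap (((x of tall_peg in the frame of rack below 0 m and x of phone in the frame of rack between 0.0315 and 0.0435 m) or (x of tall_peg in the frame of rack above 0 m and x of phone in the frame of rack between -0.0435 and -0.0315 m)) and y of phone in the frame of rack above -0.02 m and angle between the y axis of phone and the y axis of rack, either way round below 0.12 rad and height (world z) of phone below 0.004 m and angle between phone's own z axis and vertical below 0.08 rad), for 0.2 s.
At the end, for the whole second after the job is handed in: the phone lies flat and still in the third gap counted from the tall peg: within 6 mm of the gap's middle line, in line with the rack within 0.12 rad, its front end within 5 mm of the stop board; each bystander within 20 mm of where it began (all of step 4 and linear speed of phone below 0.02 m/s and distance of each of bowl, flashlight, key, opener from where it was at the start of the episode below 0.02 m); the robot touches nothing.
It fails at once if the phone is lifted, carried or tipped up (height (world z) of phone above 0.012 m or angle between phone's own z axis and vertical above 0.2 rad).
It fails at once if the amber glass bowl is moved more than 20 mm (distance of bowl from where it was at the start of the episode above 0.02 m).
It fails at once if the flashlight is moved more than 20 mm (distance of flashlight from where it was at the start of the episode above 0.02 m).
It fails at once if the gate key is moved more than 20 mm (distance of key from where it was at the start of the episode above 0.02 m).
It fails at once if the bottle opener is moved more than 20 mm (distance of opener from where it was at the start of the episode above 0.02 m).
It also fails if it takes over 72 s, if anything falls off the work surface, if the arm or the gripper's body presses on something with over 40 N, if the wrist force passes 120 N, or if a joint passes its speed limit or range.

## Robot

A 6-joint arm with a two-finger parallel gripper is mounted at the origin on the work surface. World frame = base frame: x ahead of the robot, y to its left, z up, the work surface at z = 0. Lengths are in mm, angles in rad, forces in N, time in s.
With the tool pointing down it reaches from about 400 to 925 mm from the base axis. Payload 12.5 kg.
Tool frame: the origin (TCP) lies on the centre line of the jaws, within the pads' length; the fingertips stand 25 mm ahead of it and the grasp point (between the pads) lies 6 mm ahead of it (env.tip_extent is the distance from the TCP to the fingertips, in mm); x points along the fingers, z is the direction in which the jaws open and shut, and the axes are right-handed (so a half turn about x gives the same grasp; the last joint's range is limited). The gripper opens to 95 mm and grips with 3 to 60 N. Pads are 20 mm wide; open, the fingers measure 119 mm over their backs; the gripper's body (75 mm by 180 mm) begins 59 mm behind the grasp point.
Start: joints at [-1.385, 0.491, 1.559, -0, 1.092, -0.106], TCP at [179.82, -598.589, 239.661] pointing down, gripper open.
Joint ranges: [-3.1, 3.1], [-0.84, 2.19], [0.05, 2.79], [-1.13, 4.28], [0.06, 2.93], [-2.69, 2.69]. Speed limits (rad/s): [2.22, 2.22, 2.79, 3.14, 3.14, 3.14].

## Interface

Orientations are given as [roll, pitch, yaw] about the fixed x, y, z axes, in that order (R = Rz(yaw) Ry(pitch) Rx(roll)).
In Python, from cell import env gives the robot as it stands.
- The arm moves only by the tool step_arm, never from a script. Its argument "rows" is a list of rows, each a list of 6 numbers: the shift along the tool's x, y, z in mm, then the turn, a rotation vector about the tool's x, y, z in rad. In form: [[x, y, z, wx, wy, wz], ...]. A call has 1 to 8 rows; each row shifts and turns the pose as measured when the row begins, along the tool's axes as they then stand; what a row does not reach is not made up. A row lasts 1/8 s, in which the tool goes at most 62.5 mm and 10.7 degrees, less where a joint would pass 70% of its speed; a pose out of reach is approached as far as the arm can. A call is refused whole if a number of a shift passes 62.5 or a number of a turn 0.188, either way. A call with a gripper value outside its range is refused whole. "grip" is the finger opening in mm, from 0 to 95.1, set as the call begins (left out, the last holds). The fingers move at their own pace and stop on an object; the grip force is fixed at half the most. Time passes only in rows, so rows that do not move let the fingers close. It gives the time, the measured TCP pose, the force and the opening at its end, in the units of the state.
- env.state(): the state, without advancing time (a new reading comes with each control period).
- env.read_camera(name): name is "scene" or "top" or "wrist"; returns the picture (400x640x3 uint8, red, green, blue); there is no depth.
- env.get_calibration(name): a dict with "fx", "fy", "cx", "cy" (pixels), "pose" (4x4, takes a point from camera to world coordinates); the wrist camera has in their place "hand_eye" (4x4, takes a point from camera to tool coordinates, whose origin is the TCP and whose axes are the tool frame's). Camera axes: x right, y down, z forward; pixel columns grow to the right and rows downward; lengths in mm; the calibration is good to about 2 mm. The wrist camera is an equidistant fisheye: a pixel r from the principal point sees the ray r / f radians off the axis. A picture is of the moment at which its call begins: read the wrist's pose just before it. get_calibration takes no time and is no camera call.
- env.job_done(): hands the job in, once; it reports no verdict.
The state is a dict: "t": time; "joints": joint angles; "qvel": joint speeds; "tau": joint torques, N m; "eef_pos": TCP position; "tcp_rot": TCP orientation; "ft_force": force on the tool from outside, world axes, zero at the start; "moment": the same for the moment, N m; "opening": opening from 0.0 (shut) to 1.0 (fully open).
Only numpy, scipy, OpenCV 4.12 (cv2) and the standard library are available. Lean on these libraries where they do the work, as an engineer would, in place of code of your own. Each camera call takes 0.05 s, during which the arm holds its last target.

## Working session

There is one attempt and no reset: what is moved stays moved. The work goes in short steps, Python scripts to look and compute and a tool call to move; the robot and the scene stay as the last step left them, time stands still between calls to the robot, and variables do not carry over. Pictures are saved under pics/ and viewed, and the job is handed in when it is done.

Besides the shell and the picture viewer there is one more tool, called after "Emit:" as name(argument=value, ...) on one line, values as JSON. step_arm: Moves the arm, as the interface text tells. Its arguments: {"type":"object","properties":{"rows":{"type":"array","items":{"type":"array","items":{"type":"number"}}},"grip":{"type":"number"}},"required":["rows"]}

```bash
mkdir -p pics; ls; python3 - <<'E'
from cell import env
import cv2
for n in ("scene","top","wrist"):
    im=env.read_camera(n); cv2.imwrite(f"pics/{n}0.png",im[:,:,::-1])
    print(n,env.get_calibration(n))
print(env.state(),env.tip_extent)
E
```

```text
pics
scene {'fx': 400.64879062467577, 'fy': 400.64879062467577, 'cx': 320.0697354924098, 'cy': 194.570166627637, 'pose': array([[ 7.45142771e-02,  8.34103185e-01, -5.46552376e-01,
         1.00264295e+03],
       [ 9.97218739e-01, -6.14727461e-02,  4.21412864e-02,
        -1.06725034e+02],
       [ 1.55210570e-03, -5.48172399e-01, -8.36363923e-01,
         9.10285135e+02],
       [ 0.00000000e+00,  0.00000000e+00,  0.00000000e+00,
         1.00000000e+00]])}
top {'fx': 394.5604261948971, 'fy': 394.5604261948971, 'cx': 320.4784707783959, 'cy': 205.56988785312916, 'pose': array([[ 1.36177040e-02, -9.97649660e-01,  6.71543982e-02,
         3.62869479e+02],
       [-9.99725124e-01, -1.48663573e-02, -1.81291991e-02,
        -4.18548034e+01],
       [ 1.90849306e-02, -6.68890610e-02, -9.97577876e-01,
         1.19751503e+03],
       [ 0.00000000e+00,  0.00000000e+00,  0.00000000e+00,
         1.00000000e+00]])}
wrist {'fx': 309.70691628693146, 'fy': 309.70691628693146, 'cx': 324.18883433257463, 'cy': 203.12603436017733, 'hand_eye': array([[-2.39426103e-04, -2.58295205e-01,  9.66066007e-01,
[... 225 characters left out ...]
00000000e+00,  0.00000000e+00,
         1.00000000e+00]])}
{'t': 0.15, 'joints': array([-1.38456689e+00,  4.91383286e-01,  1.55928110e+00, -3.08434029e-05,
        1.09169974e+00, -1.05626534e-01]), 'qvel': array([ 0.00015673, -0.00200634,  0.00017482, -0.00031568,  0.00049434,
       -0.00117904]), 'tau': array([-3.83319602e-04, -6.12896991e+01, -2.58276880e+01,  6.91487873e-02,
        4.73549764e-02, -7.14129760e-05]), 'eef_pos': array([ 179.80377839, -598.42671278,  239.22924203]), 'tcp_rot': array([3.07141596, 1.57002438, 1.79248984]), 'ft_force': array([-0.57497522, -0.43011932, -0.40015729]), 'moment': array([ 0.00069836, -0.01664122, -0.01121876]), 'opening': 1.0025148229564438} 25.0
```

View pics/scene0.png

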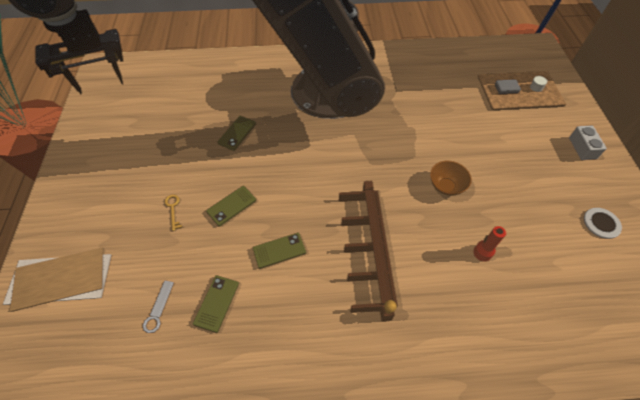

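View pics/top0.png

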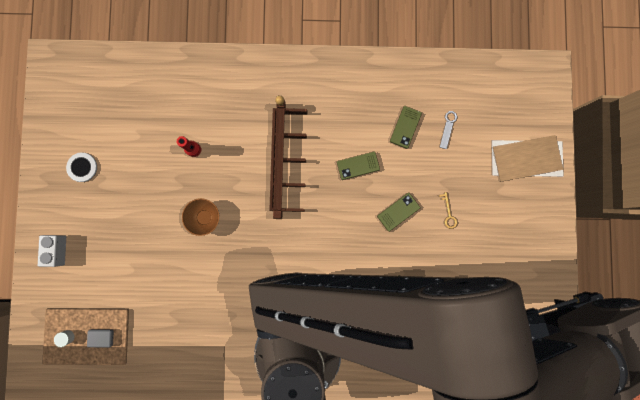

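View pics/wrist0.png

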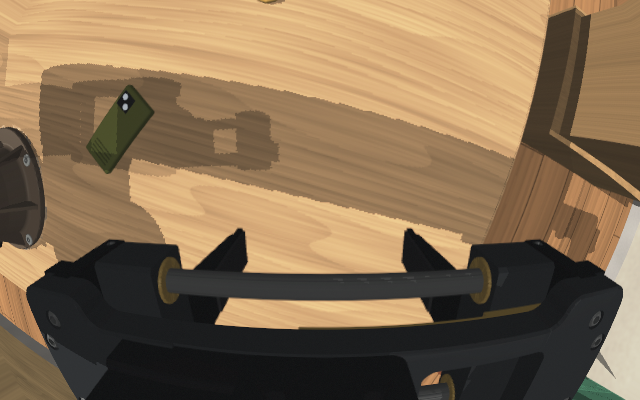

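The scene view shows the brass ball peg at scene (390,307), top (280,101), which is the far (+x) end. So the order is d, c, b, and the third gap is rail_b (x=-37.5). Things that could be taken for the phone: top (359,165), (406,127), (400,211), and one in shadow at scene (237,134). The robot's left is image-left in the top view, so I choose (359,165). I'll measure it and check it in a crop.

```bash
cat > h.py <<'E'
import numpy as np, cv2
from cell import env
def ray(n,u,v):
    c=env.get_calibration(n);P=c['pose']
    d=P[:3,:3]@np.array([(u-c['cx'])/c['fx'],(v-c['cy'])/c['fy'],1]);return P[:3,3],d
def onz(n,u,v,z):
    o,d=ray(n,u,v);return o+d*(z-o[2])/d[2]
def proj(n,p):
    c=env.get_calibration(n);P=c['pose'];q=P[:3,:3].T@(np.asarray(p,float)-P[:3,3])
    return np.array([c['fx']*q[0]/q[2]+c['cx'],c['fy']*q[1]/q[2]+c['cy']])
def comps(im,lo,hi,amin=150):
    h=cv2.cvtColor(im,cv2.COLOR_RGB2HSV);m=cv2.inRange(h,lo,hi)
    m=cv2.morphologyEx(m,cv2.MORPH_CLOSE,np.ones((5,5)))
    cs,_=cv2.findContours(m,cv2.RETR_EXTERNAL,cv2.CHAIN_APPROX_NONE)
    return [c for c in cs if cv2.contourArea(c)>amin],m
def phones(n,im):
    out=[]
    for c in comps(im,(28,90,25),(45,255,160))[0]:
        w=np.array([onz(n,u,v,12)[:2] for u,v in c[:,0,:]],np.float32)
        r=cv2.minAreaRect(w);b=cv2.boxPoints(r)
        e=[b[1]-b[0],b[2]-b[1]];l=max(e,key=np.linalg.norm)
        if l[1]<0:l=-l
        out.append((np.round(c[:,0].mean(0)),np.round(r[0],1),np.round(sorted(r[1]),1),round(float(np.arctan2(-l[0],l[1])),3)))
    return out
E
python3 - <<'E'
from h import *
for n in ("scene","top"):
    im=env.read_camera(n)
    for o in phones(n,im): print(n,o)
    if n=="top":
        cv2.imwrite("pics/c1.png",cv2.resize(im[80:240,240:480,::-1],None,fx=3.3,fy=3.3,interpolation=cv2.INTER_CUBIC))
        # rail top: dark pixels
    for c in comps(im,(0,60,15),(18,255,95),200)[0]:
        x=c[:,0]; 
        if (n=="top" and 230<x[:,0].mean()<330 and x[:,1].mean()<225) or (n=="scene" and 320<x[:,0].mean()<410 and 170<x[:,1].mean()<330): print(n,x.min(0),x.max(0),cv2.minAreaRect(x))
E
```

```text
scene (array([216., 304.]), array([ 691.5, -319.7]), array([ 56.1, 117.8]), 1.202)
scene (array([279., 250.]), array([ 569.4, -174.2]), array([ 54.5, 114.7]), 0.267)
scene (array([230., 205.]), array([ 430.2, -297.8]), array([ 54.5, 115.5]), 0.65)
scene [339 182] [395 320] ((367.07177734375, 252.02706909179688), (139.73704528808594, 46.098819732666016), 84.0938491821289)
top (array([398., 212.]), array([ 428.1, -298.5]), array([ 57.8, 120.8]), 0.65)
top (array([358., 165.]), array([ 566.8, -175.5]), array([ 57.8, 120.4]), 0.278)
top (array([405., 127.]), array([ 688.7, -320.3]), array([ 58.2, 120.4]), 1.2)
top [270 101] [307 218] ((288.43951416015625, 159.8146514892578), (34.84731674194336, 117.2682113647461), 1.9091522693634033)
```

View pics/c1.png

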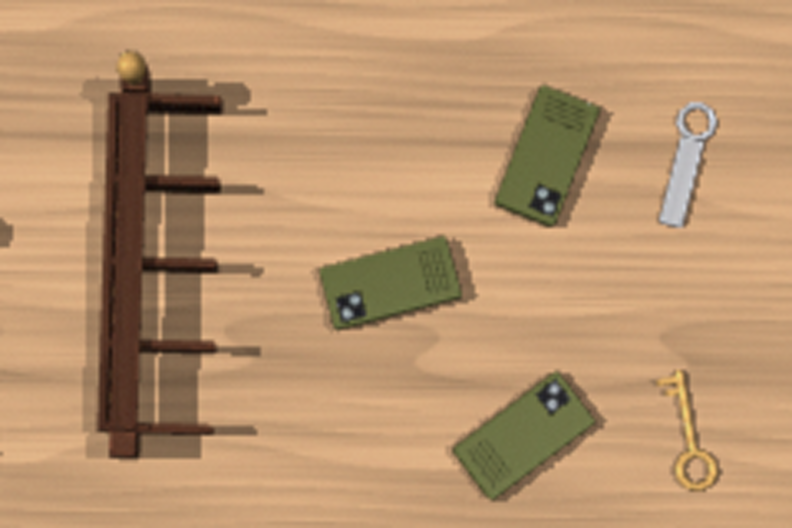

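```bash
python3 - <<'E'
from h import *
im=env.read_camera("top")
g=im[95:225,262:325,::-1]
cv2.imwrite("pics/c2.png",cv2.resize(g,None,fx=4.5,fy=4.5,interpolation=cv2.INTER_CUBIC))
h=cv2.cvtColor(im,cv2.COLOR_RGB2HSV)
# dividers: brown (saturated reddish, dark) columns 288..312
m=((h[:,:,0]<12)|(h[:,:,0]>170))&(h[:,:,1]>100)&(h[:,:,2]<110)
for c0,c1 in ((291,296),(297,302)):
    p=m[95:225,c0:c1].mean(1); 
    r=np.where(p>.4)[0]+95; print(c0,r)
for rr in range(100,222,6):
    x=np.where(m[rr,255:330])[0]+255; print(rr,x.min() if len(x) else 0,x.max() if len(x) else 0,len(x))
s=env.read_camera("scene")
cv2.imwrite("pics/c3.png",cv2.resize(s[170:330,320:420,::-1],None,fx=3.6,fy=3.6,interpolation=cv2.INTER_CUBIC))
E
```

```text
291 [109 110 111 112 113 133 134 135 136 158 159 160 161 183 184 185 208 209
 210]
297 [109 110 111 112 113 133 134 135 136 137 158 159 160 161 183 184 185 186
 209 210]
100 0 0 0
106 277 284 8
112 273 306 25
118 273 283 11
124 273 283 11
130 272 283 12
136 272 305 33
142 272 282 11
148 272 282 11
154 272 282 11
160 271 305 35
166 271 282 12
172 271 282 12
178 271 281 11
184 271 304 34
190 270 281 12
196 270 281 12
202 270 281 12
208 270 294 21
214 274 281 8
220 0 0 0
```

View pics/c2.png

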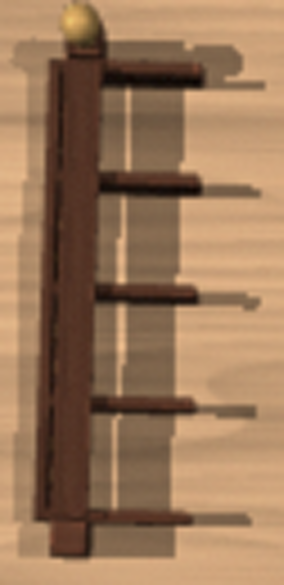

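View pics/c3.png

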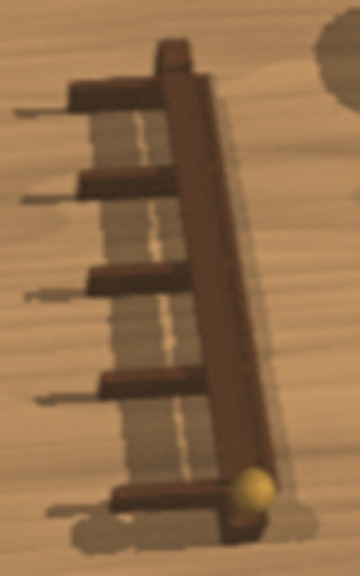

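```bash
python3 - <<'E'
from h import *
# far-top mouth corners: rack local (xd+4,-50,34)
px=[(307.1,109.0),(306.4,133.6),(306,158.7),(305.1,183.4),(304.7,208.7)]
L=np.array([(x+4,-50) for x in (150,75,0,-75,-150)],float)
W=np.array([onz("top",u,v,34)[:2] for u,v in px])
# scene: mouth corners top, (4? ) nearest-camera side: camera x1002 => far edge again lower in image
ps=[(112,492),(100,378),(88,273),(79,177),(69,88)]
W2=np.array([onz("scene",320+u/3.6,170+v/3.6,34)[:2] for u,v in ps])
for w in (W,W2):
    print(w.round(1).tolist())
    lc,wc=L.mean(0),w.mean(0);a=L-lc;b=w-wc
    yaw=np.arctan2((a[:,0]*b[:,1]-a[:,1]*b[:,0]).sum(),(a*b).sum())
    R=np.array([[np.cos(yaw),-np.sin(yaw)],[np.sin(yaw),np.cos(yaw)]])
    print("yaw",yaw,"origin",wc-R@lc)
    o=wc-R@lc
    for z,p in ((44,(150,18)),(44,(-150,18)),(44,(150,42)),(34,(-150,54))):
        print(p,proj("top",[*(o+R@np.array(p)),z]).round(1),proj("scene",[*(o+R@np.array(p)),z]).round(1))
print(onz("top",283.8,115,44),onz("top",281.4,205,44))
E
```

```text
[[731.3, -18.9], [656.3, -18.0], [580.4, -18.0], [506.4, -16.5], [431.2, -16.5]]
yaw -0.008115013310426427 origin [577.51875962  32.46398454]
(150, 18) [284.1 108.7] [380.8 301.8]
(-150, 18) [281.3 209.4] [363.7 189. ]
(150, 42) [276.  108.5] [391.7 301.1]
(-150, 54) [269.3 209.3] [376.9 190.4]
[[730.4, -16.2], [656.4, -15.3], [581.8, -14.9], [507.8, -13.2], [433.3, -12.7]]
yaw -0.012163867698328518 origin [578.54288865  35.56817005]
(150, 18) [283.3 108.3] [382.  302.2]
(-150, 18) [280. 209.] [365.1 189.3]
(150, 42) [275.2 108.1] [392.9 301.6]
(-150, 54) [268.  208.8] [378.4 190.7]
[708.56752278  49.83823807  44.        ] [440.48825653  51.53260681  44.        ]
```

```bash
cat >> h.py <<'E'
from scipy.spatial.transform import Rotation as Ro
def pose():
    s=env.state();return s['eef_pos'],Ro.from_euler('xyz',s['tcp_rot']).as_matrix(),s
def yawz(R): return np.arctan2(R[1,2],R[0,2])
def plan(p,zyaw=None):
    """print tool-frame shift (as axis stand now) and turn to bring jaw axis to zyaw, pointing down"""
    q,R,s=pose(); 
    if zyaw is None: zyaw=yawz(R)
    x=np.array([0,0,-1.]);z=np.array([np.cos(zyaw),np.sin(zyaw),0]);G=np.stack([x,np.cross(z,x),z],1)
    rv=Ro.from_matrix(R.T@G).as_rotvec(); d=np.array(p,float)-q
    print("t",round(s['t'],2),"pos",q.round(1),"zyaw",round(float(yawz(R)),3),"F",s['ft_force'].round(1),"J6",s['joints'][5].round(2))
    print(" shift now-axes",(R.T@d).round(1)," in goal axes",(G.T@d).round(1)," turn",rv.round(3))
E
python3 - <<'E'
from h import *
q,R,s=pose();print(R.round(3),yawz(R))
for a in (0,np.pi,-.01,-np.pi/2-.01,np.pi/2-.01): print(a); plan((690,64,120),a)
print("flash",onz("top",196,152,0),"bowl",onz("top",200,217,20),"peg",onz("top",280,101,70))
E
```

```text
[[-0.     0.958  0.288]
 [ 0.     0.288 -0.958]
 [-1.     0.    -0.   ]] -1.2790264466030687
0
t 0.35 pos [ 179.8 -598.6  239.5] zyaw -1.279 F [-0.2  0.8 -0.1] J6 -0.11
 shift now-axes [ 119.6  679.2 -487.8]  in goal axes [119.5 662.6 510.2]  turn [-1.279 -0.    -0.   ]
3.141592653589793
t 0.35 pos [ 179.8 -598.6  239.5] zyaw -1.279 F [-0.2  0.8 -0.1] J6 -0.11
 shift now-axes [ 119.6  679.2 -487.8]  in goal axes [ 119.5 -662.6 -510.2]  turn [ 1.863 -0.     0.   ]
-0.01
t 0.35 pos [ 179.8 -598.6  239.5] zyaw -1.279 F [-0.2  0.8 -0.1] J6 -0.11
 shift now-axes [ 119.6  679.2 -487.8]  in goal axes [119.5 667.6 503.5]  turn [-1.269 -0.    -0.   ]
-1.5807963267948966
t 0.35 pos [ 179.8 -598.6  239.5] zyaw -1.279 F [-0.2  0.8 -0.1] J6 -0.11
 shift now-axes [ 119.6  679.2 -487.8]  in goal axes [ 119.5  503.5 -667.6]  turn [ 0.302 -0.    -0.   ]
1.5607963267948965
t 0.35 pos [ 179.8 -598.6  239.5] zyaw -1.279 F [-0.2  0.8 -0.1] J6 -0.11
 shift now-axes [ 119.6  679.2 -487.8]  in goal axes [ 119.5 -503.5  667.6]  turn [-2.84  0.   -0.  ]
flash [601.65806688 318.52406611   0.        ] bowl [402.80360688 293.95014019  20.        ] peg [742.03111471  59.63438491  70.        ]
```

Emit:
step_arm(rows=[[0, 0, 0, -0.18, 0, 0], [0, 0, 0, -0.18, 0, 0], [0, 0, 0, -0.18, 0, 0], [0, 0, 0, -0.18, 0, 0], [0, 0, 0, -0.18, 0, 0], [0, 0, 0, -0.18, 0, 0], [0, 0, 0, -0.18, 0, 0]], grip=0)

```text
t: 1.23
eef_pos: [179.8, -598.4, 239.3]
tcp_rot: [1.693, 1.57, 1.714]
ft_force: [-0.0, 0.4, -0.1]
opening: 0.322
```

```bash
python3 -c "
from h import *
plan((690,64,140),-.01)"
```

```text
t 1.23 pos [ 179.8 -598.4  239.3] zyaw 0.021 F [-0.   0.4 -0.1] J6 -1.41
 shift now-axes [ 99.7 651.5 523.9]  in goal axes [ 99.3 667.4 503.5]  turn [ 0.031 -0.    -0.001]
```

Emit:
step_arm(rows=[[0, 45, 36, 0.03, 0, 0], [0, 45, 36, 0, 0, 0], [0, 45, 36, 0, 0, 0], [0, 45, 36, 0, 0, 0], [0, 45, 36, 0, 0, 0], [0, 45, 36, 0, 0, 0], [0, 45, 36, 0, 0, 0], [0, 45, 36, 0, 0, 0]])

```text
t: 2.22
eef_pos: [475.3, -231.6, 239.4]
tcp_rot: [-0.601, 1.569, -0.614]
ft_force: [0.4, -0.5, 0.5]
opening: 0.006
```

```bash
python3 -c "
from h import *
plan((690,64,140),-.01)"
```

```text
t 2.23 pos [ 475.3 -231.6  239.4] zyaw -0.012 F [ 0.4 -0.5  0.5] J6 -0.57
 shift now-axes [ 99.5 298.4 210.8]  in goal axes [ 99.4 297.7 211.7]  turn [-0.002  0.002  0.001]
```

Emit:
step_arm(rows=[[0, 43, 31, 0, 0, 0], [0, 43, 31, 0, 0, 0], [0, 43, 31, 0, 0, 0], [0, 43, 31, 0, 0, 0], [0, 43, 31, 0, 0, 0], [0, 43, 31, 0, 0, 0], [0, 38, 26, 0, 0, 0], [0, 0, 0, 0, 0, 0]])

```text
t: 3.22
eef_pos: [698.4, 76.4, 239.2]
tcp_rot: [-0.521, 1.567, -0.529]
ft_force: [-0.5, -0.8, -0.9]
opening: 0.002
```

```bash
python3 -c "
from h import *
plan((690,63,75),-.01)
for n in ('scene','top'):
    cv2.imwrite(f'pics/{n}2.png',env.read_camera(n)[:,:,::-1])
"
```

```text
t 3.23 pos [698.4  76.4 239.2] zyaw -0.008 F [-0.5 -0.8 -0.9] J6 0.02
 shift now-axes [164.2 -13.2  -8.8]  in goal axes [164.2 -13.5  -8.2]  turn [0.002 0.003 0.002]
```

View pics/scene2.png

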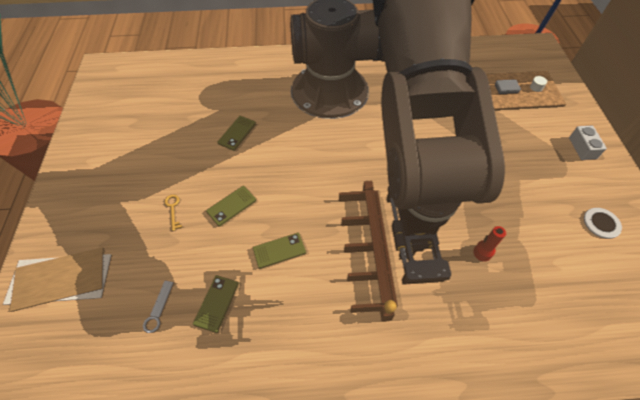

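Emit:
step_arm(rows=[[25, -13, -8, 0, 0, 0], [40, 0, 0, 0, 0, 0], [40, 0, 0, 0, 0, 0], [35, 0, 0, 0, 0, 0], [15, 0, 0, 0, 0, 0], [0, 0, 0, 0, 0, 0]])

```text
t: 4.08
eef_pos: [687.7, 52.6, 84.1]
tcp_rot: [-0.466, 1.564, -0.484]
ft_force: [0.8, -0.0, 0.7]
opening: -0.001
```

```bash
python3 -c "
from h import *
plan((690,63,69),-.01)
for n in ('scene',):
    cv2.imwrite(f'pics/{n}3.png',cv2.resize(env.read_camera(n)[150:350,300:540,::-1],None,fx=3,fy=3))
"
```

```text
t 4.08 pos [687.7  52.6  84.1] zyaw -0.018 F [ 0.8 -0.   0.7] J6 0.0
 shift now-axes [15.  10.5  2.1]  in goal axes [15.1 10.5  2.2]  turn [-0.008  0.006  0.003]
```

View pics/scene3.png

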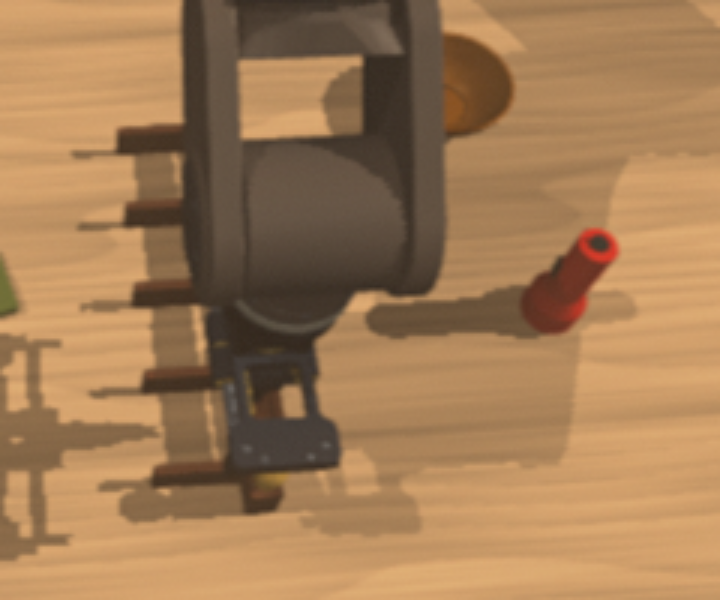

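Emit:
step_arm(rows=[[4, 10, 2, 0, 0, 0], [0, 0, 0, 0, 0, 0], [5, 0, 0, 0, 0, 0], [3, 0, 0, 0, 0, 0]])

```text
t: 4.62
eef_pos: [691.9, 63.5, 76.0]
tcp_rot: [-0.227, 1.558, -0.244]
ft_force: [-0.1, -0.6, 0.1]
opening: 0.004
```

Emit:
step_arm(rows=[[3, 0, 0, 0, 0, 0], [0, 0, 0, 0, 0, 0]])

```text
t: 4.88
eef_pos: [691.8, 63.4, 72.5]
tcp_rot: [-0.24, 1.558, -0.257]
ft_force: [-0.2, 0.6, 0.0]
opening: 0.008
```

Emit:
step_arm(rows=[[2, 0, 0, 0, 0, 0], [2, 0, 0, 0, 0, 0]])

```text
t: 5.12
eef_pos: [691.9, 63.4, 69.3]
tcp_rot: [-0.232, 1.558, -0.249]
ft_force: [-7.7, 0.7, 20.1]
opening: 0.003
```

Emit:
step_arm(rows=[[2, 0, 0, 0, 0, 0]])

```text
t: 5.25
eef_pos: [691.9, 63.3, 69.2]
tcp_rot: [-0.229, 1.557, -0.246]
ft_force: [-10.3, 0.1, 26.8]
opening: 0.006
```

Emit:
step_arm(rows=[[-15, 0, 0, 0, 0, 0], [0, 0, -38, 0, 0, 0], [0, 0, -38, 0, 0, 0], [0, 0, 0, 0, 0, 0], [0, 0, 0, 0, 0, 0]])

```text
t: 5.88
eef_pos: [615.5, 64.6, 86.0]
tcp_rot: [-0.168, 1.553, -0.185]
ft_force: [0.5, -0.3, -0.1]
opening: 0.004
```

```bash
python3 -c "
from h import *
plan((615,63.5,69),-.01)"
```

```text
t 5.88 pos [615.5  64.6  86. ] zyaw -0.017 F [ 0.5 -0.3 -0.1] J6 0.02
 shift now-axes [17.  -1.  -0.8]  in goal axes [17.  -1.1 -0.5]  turn [-0.007  0.017  0.003]
```

Emit:
step_arm(rows=[[0, 0, 0, -0.007, 0.017, 0.003], [8, 0, 0, 0, 0, 0], [4, 0, 0, 0, 0, 0], [2, 0, 0, 0, 0, 0]])

```text
t: 6.38
eef_pos: [617.4, 64.3, 70.6]
tcp_rot: [1.677, 1.571, 1.667]
ft_force: [0.7, 0.2, -0.1]
opening: 0.005
```

Emit:
step_arm(rows=[[2, 0, 0, 0, 0, 0], [2, 0, 0, 0, 0, 0]])

```text
t: 6.62
eef_pos: [617.5, 64.4, 69.2]
tcp_rot: [0.156, 1.57, 0.146]
ft_force: [-9.9, -1.6, 33.0]
opening: 0.003
```

Emit:
step_arm(rows=[[0.5, 0, 0, 0, 0, 0]])

```text
t: 6.75
eef_pos: [617.5, 64.4, 69.4]
tcp_rot: [0.052, 1.57, 0.042]
ft_force: [-0.1, -0.0, -0.7]
opening: 0.006
```

Emit:
step_arm(rows=[[-15, 0, 0, 0, 0, 0], [0, 0, -38, 0, 0, 0], [0, 0, -38, 0, 0, 0], [0, 0, 0, 0, 0, 0], [0, 0, 0, 0, 0, 0]])

```text
t: 7.38
eef_pos: [541.6, 65.2, 87.8]
tcp_rot: [0.022, 1.565, 0.012]
ft_force: [-0.5, -0.1, -0.0]
opening: 0.001
```

```bash
python3 -c "
from h import *
plan((540.5,64,69),-.01)"
```

```text
t 7.38 pos [541.6  65.2  87.8] zyaw -0.01 F [-0.5 -0.1 -0. ] J6 0.01
 shift now-axes [18.8 -1.2 -1.1]  in goal axes [18.8 -1.2 -1. ]  turn [-0.     0.005 -0.   ]
```

The contact over rail c may have been short (one row), so I'll repeat it with a longer hold before going to b. A repeat does no harm.

Emit:
step_arm(rows=[[0, 0, 38, 0, 0, 0], [0, -1, 38, 0, 0, 0], [0, 0, 0, 0, 0, 0], [8, 0, 0, 0, 0, 0], [5, 0, 0, 0, 0, 0], [2, 0, 0, 0, 0, 0], [2, 0, 0, 0, 0, 0]])

```text
t: 8.25
eef_pos: [621.1, 63.3, 70.6]
tcp_rot: [0.021, 1.565, 0.011]
ft_force: [-0.1, -1.1, 0.1]
opening: 0.005
```

Emit:
step_arm(rows=[[2, 0, 0, 0, 0, 0]])

```text
t: 8.38
eef_pos: [621.0, 63.4, 69.2]
tcp_rot: [0.02, 1.564, 0.01]
ft_force: [-6.9, -1.5, 22.2]
opening: 0.003
```

Emit:
step_arm(rows=[[2, 0, 0, 0, 0, 0]])

```text
t: 8.5
eef_pos: [621.0, 63.4, 69.2]
tcp_rot: [-0.001, 1.564, -0.011]
ft_force: [-10.6, -0.4, 30.5]
opening: 0.005
```

Emit:
step_arm(rows=[[2, 0, 0, 0, 0, 0]])

```text
t: 8.62
eef_pos: [621.0, 63.4, 69.2]
tcp_rot: [-0.011, 1.563, -0.021]
ft_force: [-8.0, 0.0, 20.0]
opening: 0.002
```

Held in contact with c for at least three rows. Now b, at x≈541.

Emit:
step_arm(rows=[[-15, 0, 0, 0, 0, 0], [0, 0, -40, 0, 0, 0], [0, 0, -40, 0, 0, 0], [0, 0, 0, 0, 0, 0], [9, 0, 0, 0, 0, 0], [5, 0, 0, 0, 0, 0], [2, 0, 0, 0, 0, 0]])

```text
t: 9.5
eef_pos: [542.4, 64.1, 69.5]
tcp_rot: [-0.001, 1.556, -0.011]
ft_force: [0.6, -0.2, -0.6]
opening: 0.005
```

Emit:
step_arm(rows=[[2, 0, 0, 0, 0, 0]])

```text
t: 9.62
eef_pos: [542.5, 64.1, 69.0]
tcp_rot: [-0.005, 1.557, -0.014]
ft_force: [-17.0, -0.7, 57.6]
opening: 0.002
```

Emit:
step_arm(rows=[[2, 0, 0, 0, 0, 0]])

```text
t: 9.75
eef_pos: [542.5, 64.1, 69.2]
tcp_rot: [-0.01, 1.556, -0.02]
ft_force: [-12.1, -0.8, 39.8]
opening: 0.005
```

Emit:
step_arm(rows=[[2, 0, 0, 0, 0, 0]])

```text
t: 9.88
eef_pos: [542.4, 64.1, 69.2]
tcp_rot: [-0.015, 1.556, -0.024]
ft_force: [-11.5, -0.7, 32.5]
opening: 0.001
```

Emit:
step_arm(rows=[[-35, 0, 0, 0, 0, 0], [-35, 0, 0, 0, 0, 0], [0, -50, 20, 0, 0, 0], [0, -50, 20, 0, 0, 0], [0, -50, 20, 0, 0, 0], [0, -45, 20, 0, 0, 0], [0, -35, 12, 0, 0, 0], [0, 0, 0, 0, 0.015, 0]])

```text
t: 10.88
eef_pos: [636.4, -174.2, 142.4]
tcp_rot: [-0.591, 1.569, -0.599]
ft_force: [-0.0, 1.1, -0.5]
opening: 0.008
```

Emit:
step_arm(rows=[[0, 0, 0, 0.175, 0, 0], [0, 0, 0, 0.175, 0, 0], [0, 0, 0, 0.175, 0, 0], [0, 0, 0, 0.175, 0, 0], [0, 0, 0, 0.175, 0, 0], [0, 0, 0, 0.175, 0, 0], [0, 0, 0, 0.175, 0, 0], [0, 0, 0, 0.175, 0, 0]], grip=80)

```text
t: 11.88
eef_pos: [635.5, -166.4, 139.8]
tcp_rot: [-1.984, 1.564, 2.852]
ft_force: [0.3, 0.2, -0.8]
opening: 0.789
```

```bash
python3 -c "
from h import *
plan((635,-175,90),-1.581)"
```

```text
t 11.88 pos [ 635.5 -166.4  139.8] zyaw -1.448 F [ 0.3  0.2 -0.8] J6 1.09
 shift now-axes [49.8 -1.2  8.6]  in goal axes [49.8 -0.4  8.6]  turn [ 0.133 -0.002  0.007]
```

Emit:
step_arm(rows=[[0, 0, 0, 0.133, 0, 0.005], [0, 0, 8, 0, 0, 0], [25, 0, 0, 0, 0, 0], [25, 0, 0, 0, 0, 0], [25, 0, 0, 0, 0, 0], [0, 0, 0, 0, 0, 0]])

```text
t: 12.62
eef_pos: [635.1, -172.0, 62.7]
tcp_rot: [-2.158, 1.566, 2.557]
ft_force: [-0.5, -0.5, 0.7]
opening: 0.844
```

```bash
python3 -c "
from h import *
plan((635,-175,31),-1.581)
for n in ('scene','wrist'):
    cv2.imwrite(f'pics/{n}4.png',env.read_camera(n)[:,:,::-1])
"
```

```text
t 12.62 pos [ 635.1 -172.    62.7] zyaw -1.569 F [-0.5 -0.5  0.7] J6 1.2
 shift now-axes [31.6  0.1  3.1]  in goal axes [31.7 -0.   3. ]  turn [ 0.012 -0.003  0.004]
```

View pics/scene4.png

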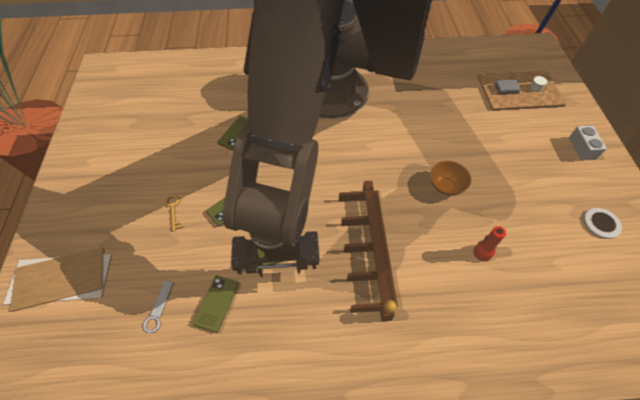

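View pics/wrist4.png

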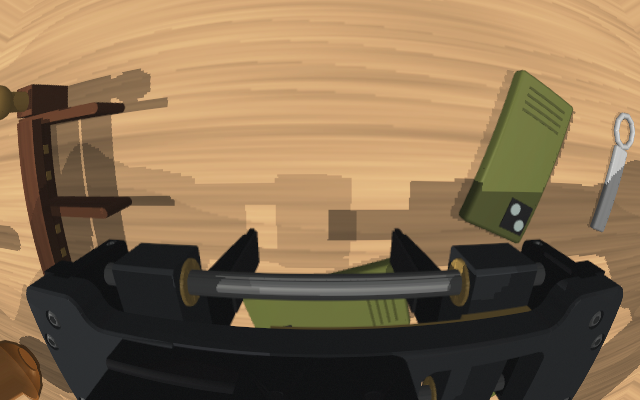

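Emit:
step_arm(rows=[[15, 0, 2, 0.012, 0, 0], [12, 0, 0, 0, 0, 0], [3, 0, 0, 0, 0, 0], [0, 0, 0, 0, 0, 0]])

```text
t: 13.22
eef_pos: [636.9, -174.8, 34.8]
tcp_rot: [1.81, 1.569, 0.229]
ft_force: [0.9, -0.2, -0.1]
opening: 0.843
```

```bash
python3 -c "
from h import *
plan((578.5,-175,31),-1.581)"
```

```text
t 13.22 pos [ 636.9 -174.8   34.8] zyaw -1.581 F [ 0.9 -0.2 -0.1] J6 1.21
 shift now-axes [  3.7 -58.4   0.8]  in goal axes [  3.8 -58.4   0.8]  turn [-0.    -0.    -0.002]
```

Emit:
step_arm(rows=[[4, 0, 0, 0, 0, 0], [0, -8, 0, 0, 0, 0], [0, -5, 0, 0, 0, 0], [0, -5, 0, 0, 0, 0], [0, -5, 0, 0, 0, 0], [0, -5, 0, 0, 0, 0], [0, -5, 0, 0, 0, 0], [0, -4, 0, 0, 0, 0]])

```text
t: 14.22
eef_pos: [598.0, -174.7, 31.5]
tcp_rot: [1.441, 1.567, -0.14]
ft_force: [1.1, -1.0, -0.1]
opening: 0.843
```

```bash
python3 -c "
from h import *
plan((578.5,-175,31),-1.581)
cv2.imwrite('pics/w5.png',env.read_camera('wrist')[:,:,::-1])
cv2.imwrite('pics/s5.png',env.read_camera('scene')[:,:,::-1])
"
```

```text
t 14.22 pos [ 598.  -174.7   31.5] zyaw -1.581 F [ 1.1 -1.  -0.1] J6 1.19
 shift now-axes [  0.4 -19.5   0.5]  in goal axes [  0.5 -19.5   0.5]  turn [ 0.     0.001 -0.004]
```

View pics/w5.png

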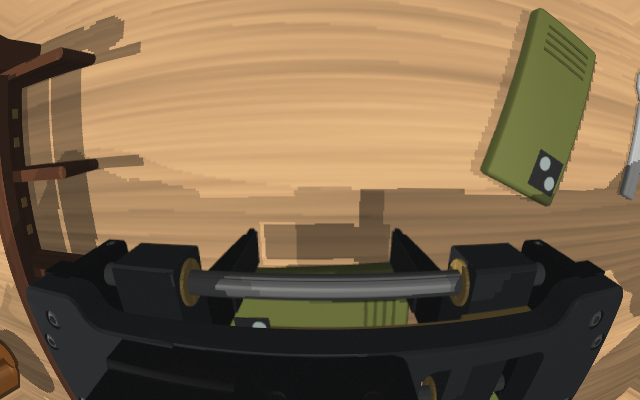

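View pics/s5.png

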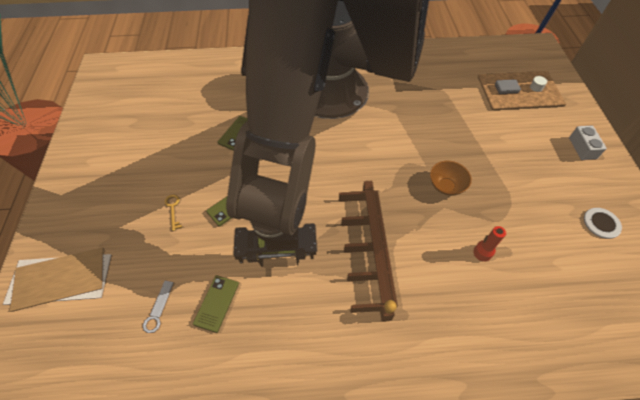

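Emit:
step_arm(rows=[[0, -5, 0, 0, 0, 0], [0, -5, 0, 0, 0, 0], [0, -4, 0, 0, 0, 0], [0, -3, 0, 0, 0, 0], [0, -1, 0, 0, 0, 0], [0, 0, 0, 0, 0, 0]])

```text
t: 15.08
eef_pos: [579.0, -174.5, 31.5]
tcp_rot: [1.466, 1.566, -0.115]
ft_force: [2.0, -0.1, -0.3]
opening: 0.842
```

```bash
python3 -c "
from h import *
plan((578.5,-175,31),-1.581)"
```

```text
t 15.07 pos [ 579.  -174.5   31.5] zyaw -1.581 F [ 2.  -0.1 -0.3] J6 1.18
 shift now-axes [ 0.5 -0.5  0.5]  in goal axes [ 0.5 -0.5  0.5]  turn [-0.     0.    -0.004]
```

Emit:
step_arm(rows=[[0, 10, 0, 0, 0, 0], [0, 15, 0, 0, 0, 0], [-40, 0, 0, 0, 0, 0], [-50, 0, 0, 0, 0, 0], [-50, 0, 0, 0, 0, 0], [0, 50, 0, 0, 0, 0], [0, 50, 0, 0, 0, 0]])

```text
t: 15.95
eef_pos: [707.8, -175.7, 177.6]
tcp_rot: [1.645, 1.568, 0.063]
ft_force: [0.8, 0.2, 0.6]
opening: 0.845
```

```bash
python3 -c "
from h import *
plan((540,-275,150),-.01)
for n in ('scene','top'):
    im=env.read_camera(n); cv2.imwrite(f'pics/{n}6.png',im[:,:,::-1])
    for o in phones(n,im): print(n,o)
"
```

```text
t 15.95 pos [ 707.8 -175.7  177.6] zyaw -1.582 F [0.8 0.2 0.6] J6 1.25
 shift now-axes [  27.2 -166.7  101.2]  in goal axes [  27.6 -101.  -166.8]  turn [-1.572  0.002 -0.002]
scene (array([210., 322.]), array([ 729.8, -331.8]), array([37.2, 52.2]), -0.363)
scene (array([220., 297.]), array([ 674.3, -312.6]), array([57.1, 65.7]), 1.206)
top (array([397., 298.]), array([ 171.9, -294. ]), array([ 58.9, 119.4]), 1.024)
top (array([401., 212.]), array([ 429.4, -300.2]), array([ 57.8, 116.5]), 0.65)
top (array([406., 126.]), array([ 688.7, -320.3]), array([ 58.3, 120.3]), 1.2)
```

View pics/top6.png

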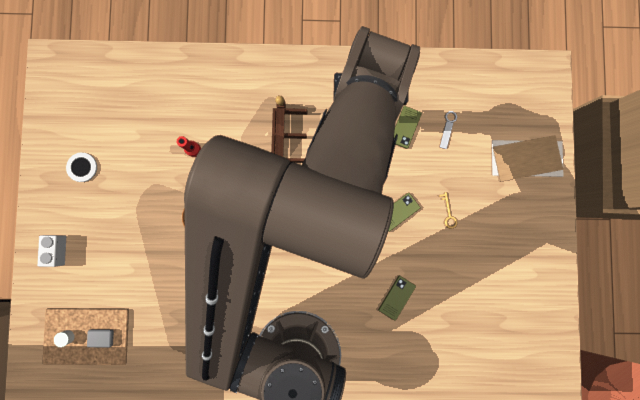

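View pics/scene6.png

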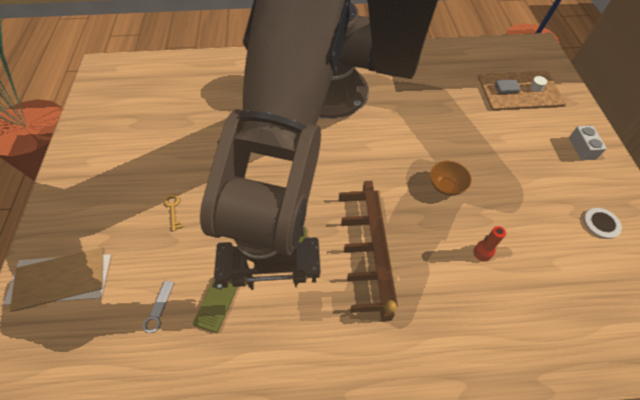

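Emit:
step_arm(rows=[[0, 0, 0, -0.178, 0, 0], [0, 0, 0, -0.178, 0, 0], [0, 0, 0, -0.178, 0, 0], [0, 0, 0, -0.178, 0, 0], [0, 0, 0, -0.178, 0, 0], [0, 0, 0, -0.178, 0, 0], [0, 0, 0, -0.178, 0, 0], [0, 0, 0, -0.178, 0, 0]], grip=30)

```text
t: 17.05
eef_pos: [709.4, -173.7, 173.8]
tcp_rot: [2.736, 1.567, 2.626]
ft_force: [-0.8, -0.4, -0.4]
opening: 0.317
```

```bash
python3 -c "
from h import *
plan((540,-340,180),-.01)
"
```

```text
t 17.05 pos [ 709.4 -173.7  173.8] zyaw -0.11 F [-0.8 -0.4 -0.4] J6 -0.22
 shift now-axes [  -5.9 -183.9 -150.2]  in goal axes [  -6.2 -168.  -167.8]  turn [-0.1   -0.004 -0.002]
```

Emit:
step_arm(rows=[[0, 0, 0, -0.1, 0, 0], [0, -38, -38, 0, 0, 0], [0, -38, -38, 0, 0, 0], [0, -38, -38, 0, 0, 0], [0, -38, -38, 0, 0, 0], [0, -8, -8, 0, 0, 0], [0, 0, 0, 0, 0, 0]])

```text
t: 17.92
eef_pos: [544.3, -335.8, 173.0]
tcp_rot: [2.662, 1.563, 2.66]
ft_force: [0.7, 0.7, -0.1]
opening: 0.318
```

```bash
python3 -c "
from h import *
plan((538,-262,50),-.01)
for n in ('scene','top','wrist'):
    im=env.read_camera(n); cv2.imwrite(f'pics/{n}7.png',im[:,:,::-1])
    if n!='wrist':
      for o in phones(n,im): print(n,o)
"
```

```text
t 17.93 pos [ 544.3 -335.8  173. ] zyaw -0.001 F [ 0.7  0.7 -0.1] J6 -0.65
 shift now-axes [123.3  73.3  -5.6]  in goal axes [123.   73.7  -7.1]  turn [ 0.009 -0.007 -0.004]
scene (array([217., 303.]), array([ 691.3, -319.7]), array([ 57.1, 117.1]), 1.196)
scene (array([230., 206.]), array([ 430.9, -297.6]), array([ 57.6, 116. ]), 0.649)
scene (array([233., 132.]), array([ 173.9, -295.5]), array([ 48.6, 113.5]), 1.027)
top (array([354., 175.]), array([ 537.2, -167. ]), array([ 55. , 115.8]), 0.016)
top (array([405., 127.]), array([ 688.7, -320.3]), array([ 58.2, 120.4]), 1.2)
```

View pics/scene7.png

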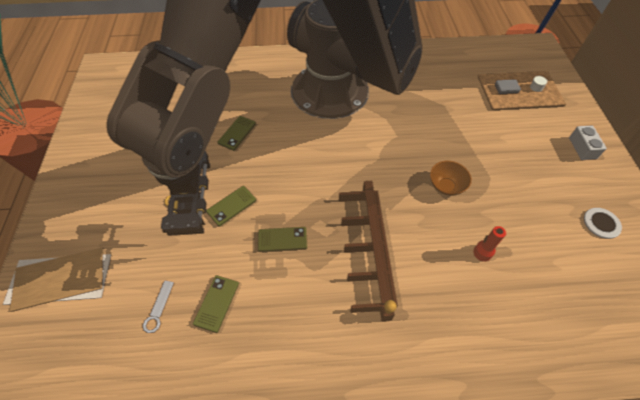

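View pics/wrist7.png

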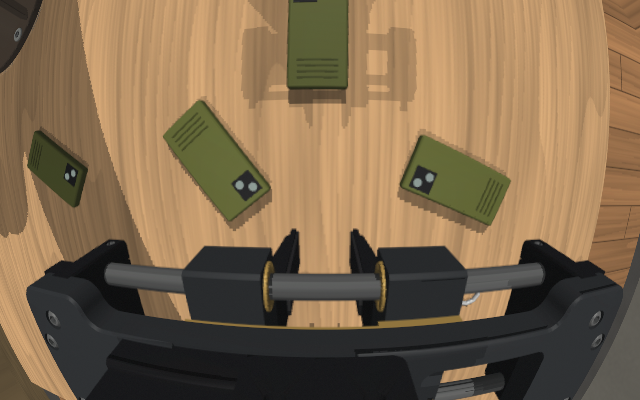

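```bash
python3 -c "
from h import *
import h
for n,(x0,x1,y0,y1) in (('scene',(245,315,215,262)),('top',(320,395,150,200))):
    im=env.read_camera(n)
    c,m=comps(im,(26,70,10),(50,255,170)); m2=np.zeros_like(m);m2[y0:y1,x0:x1]=m[y0:y1,x0:x1]
    cs,_=cv2.findContours(m2,0,1);c=max(cs,key=cv2.contourArea)
    w=np.array([onz(n,u,v,13)[:2] for u,v in c[:,0]],np.float32);r=cv2.minAreaRect(w);print(n,r,c[:,0].min(0),c[:,0].max(0))
    b=im[y0:y1,x0:x1,::-1];cv2.imwrite(f'pics/{n}8.png',cv2.resize(b,None,fx=8,fy=8))
"
```

```text
scene ((539.52880859375, -165.9927520751953), (115.502197265625, 55.14085006713867), 89.37496948242188) [259 228] [305 249]
top ((537.3483276367188, -166.89324951171875), (121.19541931152344, 57.47372055053711), 89.40636444091797) [335 165] [375 184]
```

View pics/top8.png

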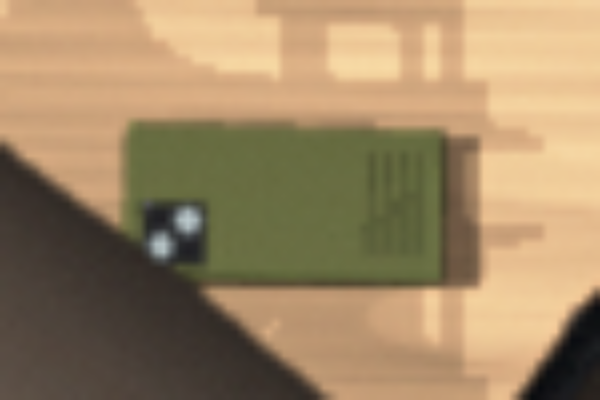

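View pics/scene8.png

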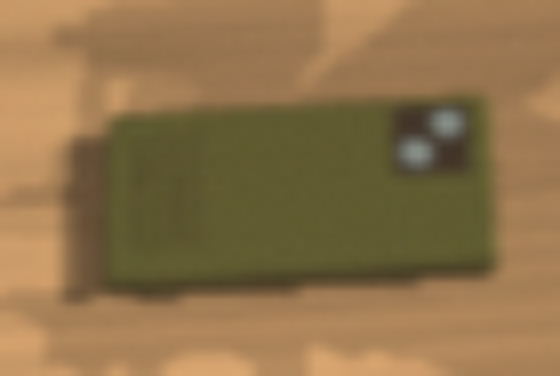

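Emit:
step_arm(rows=[[0, 35, -6, 0.009, -0.007, 0], [0, 35, 0, 0, 0, 0], [0, 0, 0, 0, 0, 0], [40, 0, 0, 0, 0, 0], [40, 0, 0, 0, 0, 0], [30, 0, 0, 0, 0, 0], [0, 0, 0, 0, 0, 0]])

```text
t: 19.05
eef_pos: [544.0, -261.0, 60.6]
tcp_rot: [0.349, 1.567, 0.348]
ft_force: [-0.0, 0.2, 0.7]
opening: 0.316
```

```bash
python3 -c "
from h import *
plan((537.6,-255,31),-.01)
cv2.imwrite('pics/w9.png',env.read_camera('wrist')[:,:,::-1])
"
```

```text
t 19.05 pos [ 544.  -261.    60.6] zyaw -0.001 F [-0.   0.2  0.7] J6 -0.56
 shift now-axes [29.5  5.9 -6.5]  in goal axes [29.6  5.9 -6.4]  turn [ 0.009  0.004 -0.001]
```

View pics/w9.png

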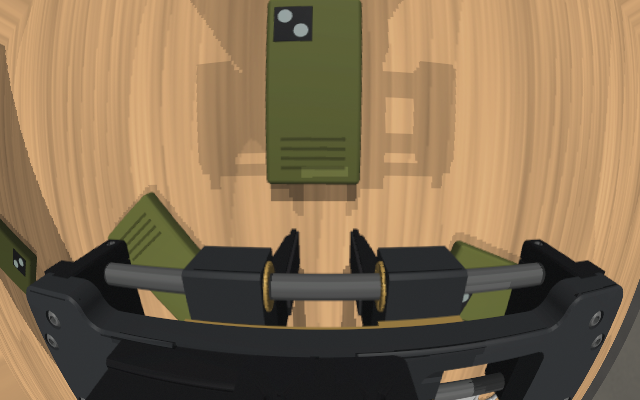

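Emit:
step_arm(rows=[[0, 0, -6.5, 0.009, 0.004, 0], [0, 0, 0, 0, 0, 0], [15, 0, 0, 0, 0, 0], [10, 0, 0, 0, 0, 0], [4, 0, 0, 0, 0, 0], [0, 0, 0, 0, 0, 0]])

```text
t: 19.85
eef_pos: [539.1, -262.4, 34.2]
tcp_rot: [-0.427, 1.565, -0.438]
ft_force: [0.5, -0.3, -0.0]
opening: 0.318
```

```bash
python3 -c "
from h import *
plan((537.6,-239,31),-.01)"
```

```text
t 19.85 pos [ 539.1 -262.4   34.2] zyaw -0.011 F [ 0.5 -0.3 -0. ] J6 -0.55
 shift now-axes [ 3.1 23.3 -1.8]  in goal axes [ 3.2 23.3 -1.7]  turn [-0.001  0.005  0.002]
```

Emit:
step_arm(rows=[[3, 0, -1.5, 0, 0.005, 0], [0, 10, 0, 0, 0, 0], [0, 8, 0, 0, 0, 0], [0, 6, 0, 0, 0, 0], [0, 6, 0, 0, 0, 0], [0, 6, 0, 0, 0, 0], [0, 6, 0, 0, 0, 0], [0, 6, 0, 0, 0, 0]])

```text
t: 20.85
eef_pos: [538.4, -211.2, 31.4]
tcp_rot: [-1.251, 1.567, -1.262]
ft_force: [0.3, -0.9, -0.7]
opening: 0.313
```

Emit:
step_arm(rows=[[0, 6, 0, 0, 0, 0], [0, 6, 0, 0, 0, 0], [0, 6, 0, 0, 0, 0], [0, 6, 0, 0, 0, 0], [0, 6, 0, 0, 0, 0]])

```text
t: 21.48
eef_pos: [538.8, -179.2, 31.4]
tcp_rot: [-1.194, 1.567, -1.205]
ft_force: [0.5, -1.7, -0.8]
opening: 0.314
```

```bash
python3 -c "
from h import *
plan((538.6,-52,31),-.01)
cv2.imwrite('pics/w10.png',env.read_camera('wrist')[:,:,::-1])
im=env.read_camera('scene')
cv2.imwrite('pics/s10.png',cv2.resize(im[170:330,200:420,::-1],None,fx=3.5,fy=3.5))
"
```

```text
t 21.48 pos [ 538.8 -179.2   31.4] zyaw -0.011 F [ 0.5 -1.7 -0.8] J6 -0.42
 shift now-axes [ -0.  127.2  -1.6]  in goal axes [  0.4 127.2  -1.5]  turn [-0.001  0.001  0.003]
```

View pics/w10.png

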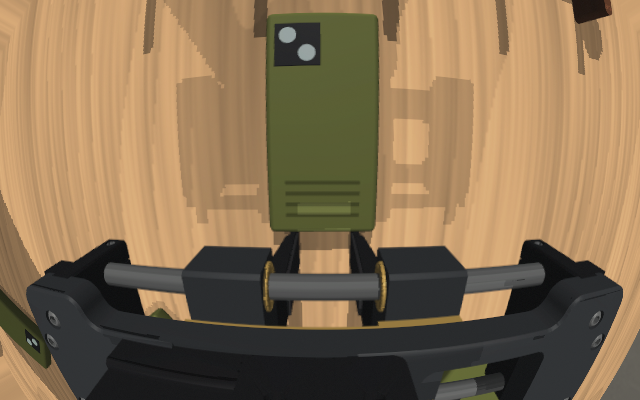

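View pics/s10.png

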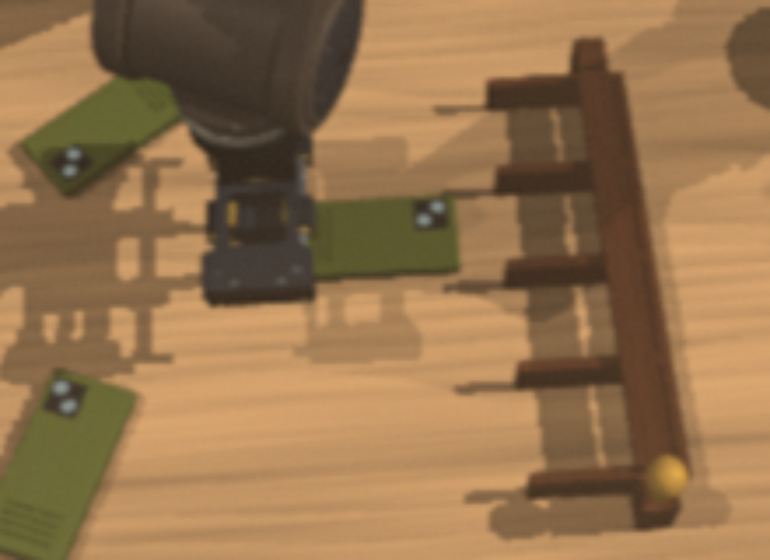

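```bash
python3 -c "
from h import *
R=np.array([[np.cos(-.01),-np.sin(-.01)],[np.sin(-.01),np.cos(-.01)]])
for u,v in ((458,197),(458,269),(316,203),(316,276)):
    w=onz('scene',200+u/3.5,170+v/3.5,13)[:2]; print(w, R.T@(w-np.array([578.4,35.5])))
"
```

```text
[514.56804589 -41.31931197] [-63.06058223 -77.45377994]
[572.02796397 -46.46662354] [ -5.55206485 -82.02624454]
[ 511.90800408 -144.47966204] [ -64.68890473 -180.63557201]
[ 570.06423084 -146.44952707] [  -6.51588743 -182.02378597]
```

```bash
python3 -c "
from h import *
im=cv2.imread('pics/w10.png')
cv2.imwrite('pics/w11.png',cv2.resize(im[0:100,230:430],None,fx=4,fy=4,interpolation=cv2.INTER_CUBIC))
im=cv2.imread('pics/s10.png')
cv2.imwrite('pics/s11.png',cv2.resize(im[120:320,380:660],None,fx=2.8,fy=2.8,interpolation=cv2.INTER_CUBIC))
"
```

```text
(no output)
```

View pics/w11.png

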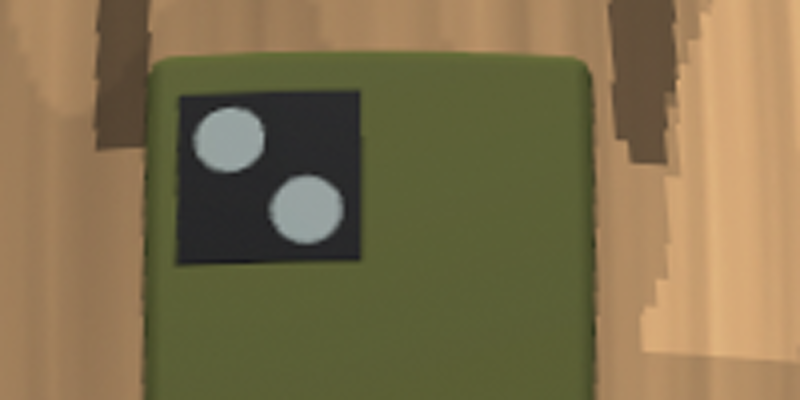

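View pics/s11.png

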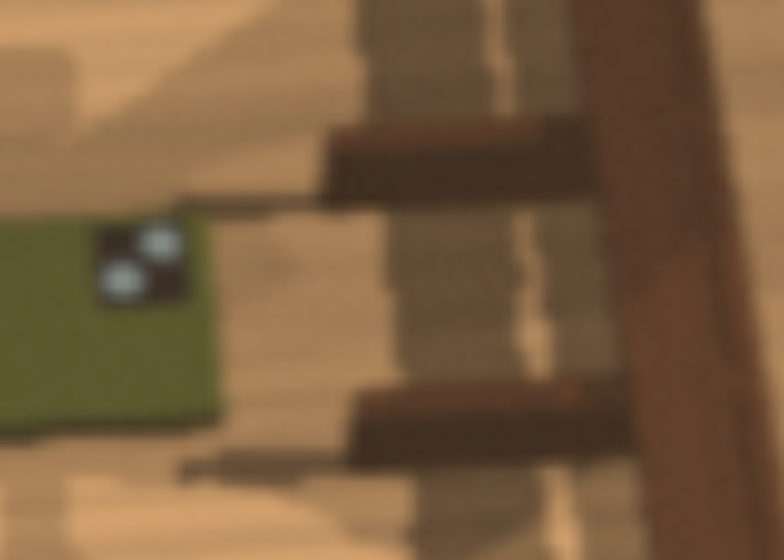

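```bash
python3 -c "
from h import *
R=np.array([[np.cos(-.01),-np.sin(-.01)],[np.sin(-.01),np.cos(-.01)]])
def f(u,v,z,t):
    cu=(380+u/2.8)/3.5+200; cv=(120+v/2.8)/3.5+170
    w=onz('scene',cu,cv,z)[:2]; print(t,w.round(1),(R.T@(w-np.array([578.4,35.5]))).round(1))
f(328,208,0,'near div base -71'); f(330,130,34,'near div top nearedge -79'); f(326,150,34,'near div top far edge -71')
f(362,385,34,'next div top near edge -4'); f(355,408,34,'next div top far edge 4');f(350,466,0,'next base 4')
f(209,212,14,'phone near top'); f(218,415,14,'phone far top'); f(218,432,0,'phone far bottom')
f(0,218,14,'phone near top rear'); f(0,425,14,'phone far top r')
"
```

```text
near div base -71 [507.4 -11.3] [-70.6 -47.5]
near div top nearedge -79 [503.2 -12. ] [-74.7 -48.2]
near div top far edge -71 [509.  -13.6] [-68.9 -49.8]
next div top near edge -4 [576.  -11.7] [ -1.9 -47.2]
next div top far edge 4 [582.1 -14.1] [  4.2 -49.6]
next base 4 [581.8 -13.5] [  3.9 -49. ]
phone near top [513.9 -43.7] [-63.7 -79.9]
phone far top [571.9 -46.6] [ -5.7 -82.1]
phone far bottom [569.9 -46.1] [ -7.7 -81.6]
phone near top rear [511.6 -97.9] [ -65.4 -134.1]
phone far top r [ 570.6 -101.4] [  -6.4 -137. ]
```

Emit:
step_arm(rows=[[0, 5, -0.4, 0, 0, 0], [0, 5, -0.4, 0, 0, 0], [0, 5, -0.4, 0, 0, 0], [0, 5, -0.4, 0, 0, 0], [0, 4, -0.3, 0, 0, 0], [0, 0, 0, 0, 0, 0]])

```text
t: 22.32
eef_pos: [537.1, -153.4, 31.4]
tcp_rot: [-1.186, 1.567, -1.196]
ft_force: [-0.4, 0.2, 0.9]
opening: 0.313
```

```bash
python3 -c "
from h import *
plan((538.6,-52,31),-.01)
im=env.read_camera('scene')
cv2.imwrite('pics/s12.png',cv2.resize(im[200:265,285:385,::-1],None,fx=8,fy=8,interpolation=cv2.INTER_CUBIC))
"
```

```text
t 22.32 pos [ 537.1 -153.4   31.4] zyaw -0.01 F [-0.4  0.2  0.9] J6 -0.38
 shift now-axes [1.000e-01 1.014e+02 5.000e-01]  in goal axes [  0.4 101.4   0.5]  turn [-0.     0.001  0.003]
```

View pics/s12.png

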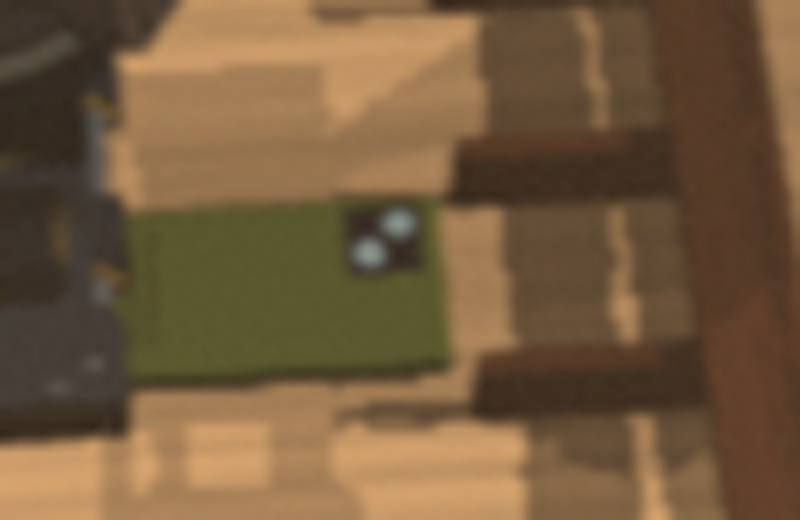

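```bash
python3 -c "
from h import *
R=np.array([[np.cos(-.01),-np.sin(-.01)],[np.sin(-.01),np.cos(-.01)]])
def f(u,v,z,t):
    w=onz('scene',285+u/8,200+v/8,z)[:2]; print(t,w.round(1),(R.T@(w-np.array([578.4,35.5]))).round(1))
f(455,203,0,'near div base -71'); f(482,350,34,'next top near edge -4');f(472,416,0,'next base 4')
f(439,198,14,'phone near top'); f(448,358,14,'phone far top'); f(448,372,0,'phone far bottom')
f(130,214,14,'phone near top rear'); f(133,372,14,'phone far top r')
"
```

```text
near div base -71 [506.9 -11.7] [-71.  -47.9]
next top near edge -4 [576.4 -12.4] [ -1.5 -47.9]
next base 4 [582.2 -14.3] [  4.3 -49.8]
phone near top [512.4 -18.1] [-65.5 -54.2]
phone far top [568.6 -21. ] [ -9.2 -56.6]
phone far bottom [566.7 -20.2] [-11.2 -55.8]
phone near top rear [ 510.9 -116.5] [ -66.  -152.7]
phone far top r [ 566.2 -118.3] [ -10.6 -153.9]
```

Centred to within about 1 mm of the gap's middle line. Pushing straight in.

Emit:
step_arm(rows=[[0, 6, 0, 0, 0, 0], [0, 6, 0, 0, 0, 0], [0, 6, 0, 0, 0, 0], [0, 6, 0, 0, 0, 0], [0, 6, 0, 0, 0, 0], [0, 0, 0, 0, 0, 0]])

```text
t: 23.12
eef_pos: [537.5, -121.4, 31.3]
tcp_rot: [-1.13, 1.567, -1.14]
ft_force: [0.8, -0.1, 0.2]
opening: 0.314
```

Emit:
step_arm(rows=[[0, 6, 0, 0, 0, 0], [0, 6, 0, 0, 0, 0], [0, 6, 0, 0, 0, 0], [0, 6, 0, 0, 0, 0], [0, 6, 0, 0, 0, 0], [0, 0, 0, 0, 0, 0]])

```text
t: 23.88
eef_pos: [537.9, -89.3, 31.3]
tcp_rot: [-1.107, 1.567, -1.118]
ft_force: [-0.6, -0.7, 0.3]
opening: 0.315
```

```bash
python3 -c "
from h import *
plan((538.6,-52,31),-.01)
im=env.read_camera('scene')
cv2.imwrite('pics/s13.png',cv2.resize(im[200:265,285:385,::-1],None,fx=8,fy=8,interpolation=cv2.INTER_CUBIC))
cv2.imwrite('pics/w13.png',env.read_camera('wrist')[:,:,::-1])
"
```

```text
t 23.88 pos [537.9 -89.3  31.3] zyaw -0.011 F [-0.6 -0.7  0.3] J6 -0.27
 shift now-axes [ 0.2 37.3  0.3]  in goal axes [ 0.3 37.3  0.3]  turn [-0.001  0.002  0.004]
```

View pics/s13.png

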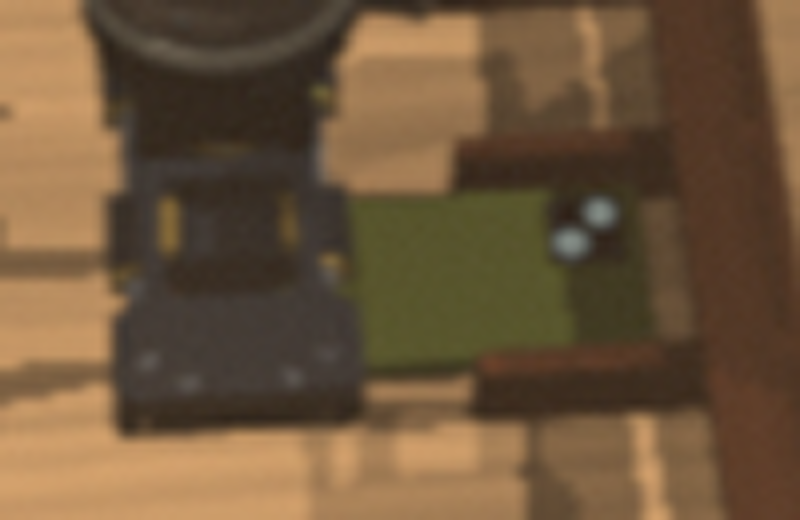

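View pics/w13.png

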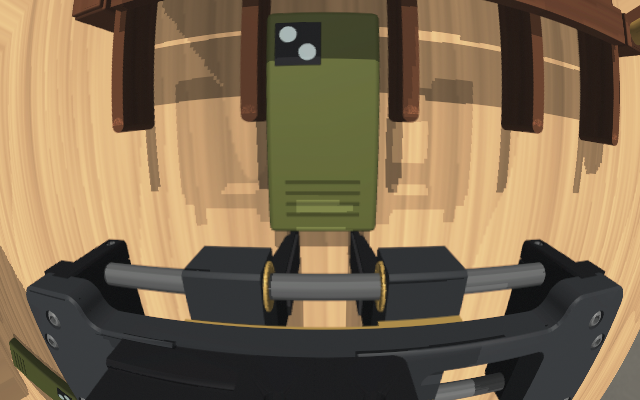

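Emit:
step_arm(rows=[[0, 6, 0, 0, 0, 0], [0, 6, 0, 0, 0, 0], [0, 6, 0, 0, 0, 0], [0, 5, 0, 0, 0, 0], [0, 4, 0, 0, 0, 0], [0, 2, 0, 0, 0, 0]])

```text
t: 24.72
eef_pos: [538.3, -59.1, 31.2]
tcp_rot: [-1.076, 1.566, -1.087]
ft_force: [0.5, -1.8, 0.6]
opening: 0.314
```

Emit:
step_arm(rows=[[0, 2, 0, 0, 0, 0], [0, 2, 0, 0, 0, 0]])

```text
t: 24.98
eef_pos: [538.4, -54.9, 31.2]
tcp_rot: [-1.083, 1.566, -1.094]
ft_force: [-0.1, -2.2, 1.3]
opening: 0.316
```

Emit:
step_arm(rows=[[0, 2, 0, 0, 0, 0]])

```text
t: 25.1
eef_pos: [538.5, -53.1, 31.2]
tcp_rot: [-1.088, 1.566, -1.099]
ft_force: [-1.6, -16.4, 0.7]
opening: 0.313
```

Emit:
step_arm(rows=[[0, 1, 0, 0, 0, 0], [0, 1, 0, 0, 0, 0]])

```text
t: 25.35
eef_pos: [538.6, -53.2, 31.3]
tcp_rot: [-1.206, 1.564, -1.216]
ft_force: [-2.6, -13.1, 0.9]
opening: 0.314
```

Emit:
step_arm(rows=[[0, -6, 0, 0, 0, 0], [0, -20, 0, 0, 0, 0], [0, -40, 0, 0, 0, 0], [-40, 0, 0, 0, 0, 0], [-50, 0, 0, 0, 0, 0], [-50, -30, 0, 0, 0, 0], [0, -50, 0, 0, 0, 0], [0, -50, 0, 0, 0, 0]])

```text
t: 26.35
eef_pos: [535.1, -257.1, 176.8]
tcp_rot: [-1.402, 1.565, -1.41]
ft_force: [0.6, 0.6, 0.5]
opening: 0.317
```

Emit:
step_arm(rows=[[0, -50, 0, 0, 0, 0], [0, -40, 0, 0, 0, 0], [0, 0, 0, 0, 0, 0], [0, 0, 0, 0, 0, 0]])

```text
t: 26.85
eef_pos: [531.3, -355.9, 177.0]
tcp_rot: [-1.31, 1.566, -1.324]
ft_force: [-0.3, 0.3, -0.0]
opening: 0.316
```

```bash
python3 -c "
from h import *
plan((538.6,-300,171),-.01)
for n in ('scene','top','wrist'):
    im=env.read_camera(n); cv2.imwrite(f'pics/{n}14.png',im[:,:,::-1])
    if n=='scene':
        cv2.imwrite('pics/s15.png',cv2.resize(im[200:265,285:385,::-1],None,fx=8,fy=8,interpolation=cv2.INTER_CUBIC))
"
```

```text
t 26.85 pos [ 531.3 -355.9  177. ] zyaw -0.013 F [-0.3  0.3 -0. ] J6 -0.68
 shift now-axes [ 5.7 56.   6.6]  in goal axes [ 6.  56.   6.8]  turn [-0.003  0.001  0.005]
```

View pics/s15.png

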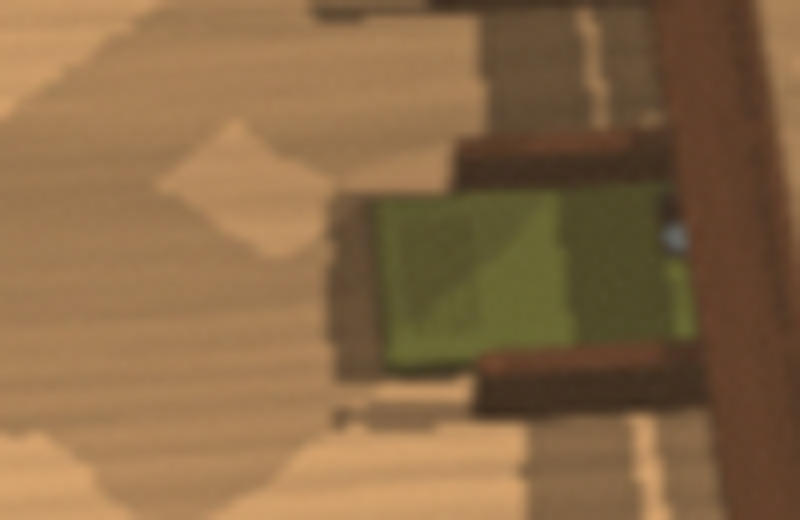

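View pics/top14.png

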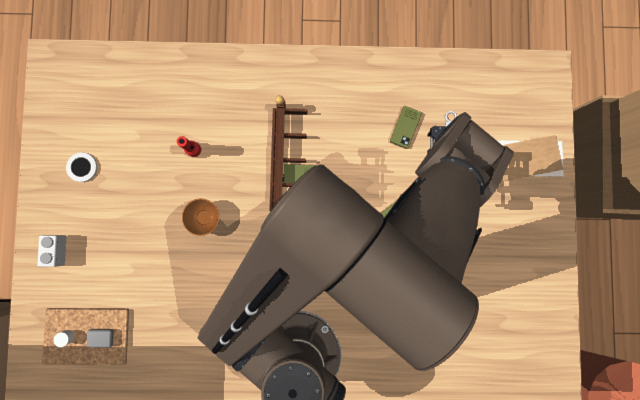

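View pics/scene14.png

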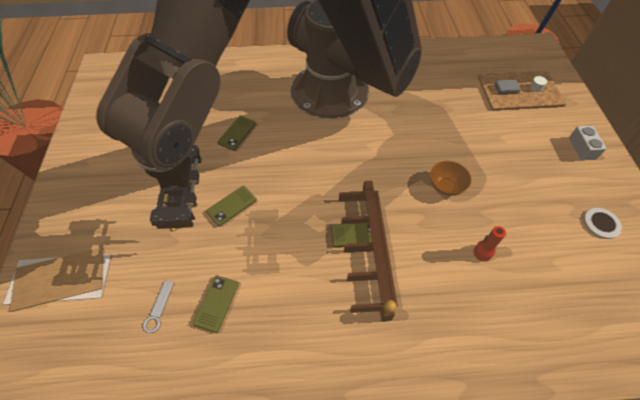

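```bash
python3 -c "
from h import *
R=np.array([[np.cos(-.01),-np.sin(-.01)],[np.sin(-.01),np.cos(-.01)]])
for o in ((578.4,35.5),):
  for u,v,t in ((377,200,'rear near'),(387,362,'rear far'),(540,192,'near mid'),(570,350,'far mid')):
    w=onz('scene',285+u/8,200+v/8,14)[:2]; print(t,w.round(1),(R.T@(w-np.array(o))).round(1))
"
```

```text
rear near [511.6 -37.8] [-66. -74.]
rear far [568.6 -39.9] [ -9.  -75.5]
near mid [512.6  14.3] [-65.6 -21.9]
far mid [568.7  16.9] [ -9.5 -18.7]
```

```bash
python3 -c "
from cell import env
print(env.job_done(), env.state()['t'])"
```

```text
the job is handed in; nothing more can be done
the job is handed in; nothing more can be done
```

I touched the rail over the first, second and third gaps from the tall peg, then pushed the phone flat into the third gap and handed the job in. It reports no verdict.

- **Rail touches:** the tall peg is at the far end, so the order was rail_d, rail_c, rail_b. All three made firm contact, at about 20–58 N on the wrist force reading. The first touch on rail_c was short, so I repeated it with a longer hold before touching rail_b.
- **Push:** I squared the leftmost phone with a two-finger push on its side. I then pushed its rear end straight in until the stop board resisted, at about 13–16 N.
- **Last checks:**
  - The scene camera put the phone's middle line about 0.3 mm from the gap's, with its sides in line with the rack.
  - Its rear end measured 74–75.5 mm from the rack's origin, against 76 mm when home; the 0.5–2 mm difference is within the camera's error.
  - The arm was clear of everything when I handed in.
- **Not confirmed:** the bowl, flashlight and bottle opener look unmoved by eye; I took no measurement. The arm hid the key in the last pictures. It was in place in the views before the final push, and nothing went near it.

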